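Refit the timer knob on a dryer control panel

TASK

Put the loose black knob back on the bare D-shaft of the control panel's timer: press lightly and turn until the flats find each other, never force it, then push until it snaps fully home. Then turn the timer with it until the pointer line faces the red OFF mark, let go, and leave the other things on the table where they are.

Things in the scene. Friction and masses are not known exactly. Their poses are not given: they have to be found in the camera images.
- panel: White dryer control panel lying on its back, fixed: 140 (x) x 236 (y) x 42 mm high, flat aluminium face. Origin: centre of its underside; +z up, +x away from the operator. On the face: the timer dial (black disc 77 mm across) at y = -55 mm, a fitted heat-selector knob at y = +55 mm, an amber lamp 4 mm high at x = -46, y = 0.
- shaft_base (a point): Top centre of the black rubber washer (28 mm across, 3 mm high, on a steel collar) round the timer shaft, 45 mm above the panel's underside; axes as the panel's. The knob's underside sits on this washer when fully home. A sprung steel ball stands out 1.4 mm from each side of the shaft 6.3 mm above the washer: the snap catch.
- shaft_tip (a point): Top of the bare brass D-shaft, 17 mm above the washer: 12 mm diameter, one flat 2 mm from its axis. The shaft turns stiffly (0.05 N m) and stays where put, from 0.4 rad anticlockwise to 2.9 rad clockwise of OFF. Its angle is not measured (this point keeps the panel's axes): at the start the flat faces 0.5 to 2.0 rad clockwise, seen from above, of the OFF mark.
- off_mark (a point): Tip of the red triangular OFF mark on the timer dial, 27.5 mm from the shaft's axis in the panel's +x direction.
- heat_knob (a point): Foot of the heat-selector knob on the panel's face: same shape as the loose one, fixed, 40 mm high. Stays as it is.
- knob: Loose black knob, 36 to 63 g, standing right way up on the table: skirt 47 mm across, hub up to 20 mm, bar grip above. Origin: centre of its underside; +z up, +x the way its white pointer line points. Not aligned, it stops on the shaft with its underside 11.5 mm above the washer; aligned within about 0.1 rad it goes on to about 6.5 mm, where the snap begins.
- knob_grip (a point): Middle of the knob's bar grip, on its axis 30 mm above its underside; the bar runs along the knob's x, 41 mm long, 13 mm wide (along y), from 20 to 40 mm above the underside.
- knob_bore (a point): Start of the D-shaped hole, on the knob's axis 5.5 mm above its underside; flat 2.7 mm from the axis on the pointer (+x) side, end of the hole 18.5 mm up. Below it a 17 mm mouth tapers to a round 12.8 mm pilot. Pressed with about 5 N it slides round on the shaft tip without taking the shaft along. The snap takes some 5 to 12 N and pulls in the last 2 mm; no step needs over 20 N.
- knob_pointer (a point): End of the knob's pointer line, 20 mm from the knob's axis along its +x, 30 mm above its underside.
- screwdriver: Yellow-handled screwdriver, 190 mm long, 27 mm thick, lying on the table. Leave alone.
- tape_roll: Black roll of tape, 62 mm across, 19 mm high. Leave alone.
- coupling: White plastic hose coupling, 42 mm across, standing 50 mm high. Leave alone.
- parts_case: Red small-parts case, 109 x 165 x 34 mm. Leave alone.

How it is judged:
On the way, in this order (a step that is already met when the one before it is completed fails the run):
1. the knob is snapped fully home on the timer shaft (z of knob in the frame of shaft_base below 0.0015 m and horizontal distance between knob and shaft_base below 0.003 m and angle between knob's own z axis and vertical below 0.1 rad), for 0.2 s.
2. the timer is turned with the knob until the pointer faces the OFF mark (z of knob in the frame of shaft_base below 0.002 m and x of knob_pointer in the frame of shaft_base above 0.012 m and y of knob_pointer in the frame of shaft_base between -0.004 and 0.004 m), for 0.2 s.
At the end, for the whole second after the job is handed in: The knob sits on the timer shaft, its underside within 1.5 mm of the washer, centred within 3 mm, upright within 0.1 rad, at rest, with its pointer within 4 mm sideways at 20 mm radius (about 11 degrees) of the direction of the red OFF mark (all of step 1 and x of knob_pointer in the frame of shaft_base above 0.012 m and y of knob_pointer in the frame of shaft_base between -0.004 and 0.004 m and linear speed of knob below 0.02 m/s); the robot touches nothing.
It fails at once if the knob or the timer is forced: something presses on the panel or its shaft with more than 55 N, all contacts added up (a push of about 35 N) (contact force between panel and anything else above 55 N).
It fails at once if one of the things to leave alone is moved more than 25 mm (distance of any of screwdriver, tape_roll, coupling, parts_case from where it was at the start of the episode above 0.025 m).
It also fails if it takes over 72 s, if anything falls off the work surface, if the arm or the gripper's body presses on something with over 40 N, if the wrist force passes 120 N, or if a joint passes its speed limit or range.

ROBOT

A 7-joint arm with a two-finger parallel gripper is mounted at the origin on a cart in front of the work surface, level with it; the furniture and walls round the work are solid. World frame = base frame: x ahead of the robot, y to its left, z up, the work surface at z = 0. Lengths are in m, angles in rad, forces in N, time in s.
With the tool pointing down it reaches from about 0.4 to 0.85 m from the base axis. Payload 10.4 kg.
Tool frame: the origin (TCP) lies on the centre line of the jaws, within the pads' length; the fingertips stand 14 mm ahead of it and the grasp point (between the pads) lies 5 mm behind it (manip.tip_reach is the distance from the TCP to the fingertips, in m); z points along the fingers, y is the line along which they close (so a half turn about z gives the same grasp; the last joint's range is limited). The gripper opens to 85 mm and grips with 20 to 120 N. Pads are 22 mm wide; open, the fingers measure 114 mm over their backs; the gripper's body (76 mm by 85 mm) begins 54 mm behind the grasp point. The pads swing forward as they close: fully open they stand 13 mm farther back than shut.
Start: joints at [1.157, 0.332, -0.065, 1.46, 0.022, 1.35, -0.088], TCP at [0.238, -0.578, 0.245] pointing down, gripper open.
Joint ranges: [-2.6, 2.6], [-0.5, 2.12], [-1.47, 1.34], [0.16, 2.42], [-1.27, 4.41], [0.06, 2.06], [-2.6, 2.6]. Speed limits (rad/s): [2.22, 2.22, 2.79, 2.79, 3.14, 3.14, 3.14].

INTERFACE

Orientations are given as a unit quaternion [x, y, z, w].
In Python, from workcell import manip gives the robot as it stands.
- The arm moves only by the shell command python3 -m pendant 'ROWS' [FORCE]. ROWS is JSON, a list of rows, each a list of 7 numbers: the shift along the tool's x, y, z in units of 50 mm (1.0 is 50 mm), then the turn, a rotation vector about the tool's x, y, z in units of 8 degrees (1.0 is 8 degrees), then the opening, from -1 (shut) to 1 (fully open), so that 0 is half open. In form: [[dx, dy, dz, ax, ay, az, jaw], ...]. A call has exactly 10 rows; each row is the pose to reach, as a shift and turn from the pose commanded when the call began, along the tool's axes at that moment; what a row does not reach only later rows make up. A row lasts 1/8 s, in which the tool goes at most 62.5 mm and 10.7 degrees, less where a joint would pass 70% of its speed; a pose out of reach is approached as far as the arm can. A call with a gripper value outside its range is refused whole. The fingers move at their own pace and stop on an object; FORCE is the grip in N (left out, the last holds). Time passes only in rows, so rows that repeat a pose let the fingers close, or fill a call up. It gives the time, the measured TCP pose, the force, the opening and the grip force at its end, in the units of the state.
- manip.get_obs(): the state, without advancing time (a new reading comes with each control period).
- manip.camera(name): name is "scene" or "top" or "wrist"; returns (picture, depth): 420x560x3 uint8, red, green, blue; 420x560 float32, m along the optical axis (not along the pixel's ray), 0 where there is no reading.
- manip.get_calibration(name): a dict with "fx", "fy", "cx", "cy" (pixels), "D" ([k1, k2, p1, p2, k3] as OpenCV has them; the pictures are not rectified), "xyz" and "orientation" of the camera in the world. Camera axes: x right, y up, looking along -z (the intrinsics and any distortion apply to the point x, -y, -z); pixel columns grow to the right and rows downward; lengths in m; the calibration is good to about 2 mm. A picture is of the moment at which its call begins: read the wrist's pose just before it. get_calibration takes no time and is no camera call; for the wrist camera it gives the pose at the moment of the call.
- manip.hand_in(): hands the job in; it is judged then, once.
Trained networks look in the newest picture that a camera, given by its name, has taken for a name from the list of things; names that differ only in an ending like _2 or _b are one class to them, and where a whole thing is asked for, a point or a joint stands for the part that bears it (a point fixed in the world has none). Each returns a list of dicts, best first, with "p" (0 to 1); they miss things now and then, are a little off and sometimes report something else, mostly with a low value. They report only what shows in the picture. A call takes as long as a camera call.
- manip.find_in(thing, camera): "box" ([left, top, right, bottom] in pixels, round what is visible of it).
- manip.trace(thing, camera): "pixels" (420x560 bool, what is visible of it) and "box" ([left, top, right, bottom] in pixels, round what is visible of it).
- manip.tip_of(thing, camera): "pixel" ([column, row] in pixels: a listed point, or the origin of a listed thing).
The state is a dict: "clock": time; "joint_pos": joint angles; "joint_velocities": joint speeds; "tau": joint torques, N m; "position": TCP position; "ee_rot": TCP orientation; "ft_force": force on the tool from outside, world axes, zero at the start; "torque": the same for the moment, N m; "grip_width": opening from 0.0 (shut) to 1.0 (fully open); "grasp_force": force on a finger pad.
Only numpy, scipy, OpenCV 4.12 (cv2) and the standard library are available. Lean on these libraries where they do the work, as an engineer would, in place of code of your own. Each camera call takes 0.05 s, during which the arm holds its last target. There are 200 camera calls.

## Working session

There is one attempt and no reset: what is moved stays moved. The work goes in short steps, Python scripts to look and compute and a shell command to move; the robot and the scene stay as the last step left them, time stands still between calls to the robot, and variables do not carry over. Pictures are saved under pics/ and viewed, at most 10 in all, crops included, and the job is handed in when it is done.

```bash
mkdir -p pics
cat > h.py <<'E'
import numpy as np, cv2
from scipy.spatial.transform import Rotation as R
from workcell import manip
def ray(cal,px):
    K=np.array([[cal['fx'],0,cal['cx']],[0,cal['fy'],cal['cy']],[0,0,1]])
    u=cv2.undistortPoints(np.array([[px]],float),K,np.array(cal['D'],float))[0,0]
    d=R.from_quat(cal['orientation']).apply([u[0],-u[1],-1.])
    return np.array(cal['xyz']),d
def atz(cal,px,z):
    o,d=ray(cal,px); return o+d*(z-o[2])/d[2]
def save(n,im,box=None,s=1):
    if box: im=im[box[1]:box[3],box[0]:box[2]]
    cv2.imwrite('pics/'+n,cv2.resize(im,None,fx=s,fy=s,interpolation=cv2.INTER_CUBIC)[:,:,::-1])
E
python3 - <<'E'
from h import *
o=manip.get_obs(); print(o['clock'],o['position'],o['ee_rot'],o['grip_width'],manip.tip_reach)
ims=[]
for c in('top','scene'):
    im,d=manip.camera(c); cal=manip.get_calibration(c); print(c,cal['xyz'],cal['orientation'],cal['fx']); ims.append(im)
    for t,z in(('knob',0),('knob_grip',.03),('knob_pointer',.03),('shaft_tip',.062),('shaft_base',.045),('off_mark',.042),('heat_knob',.042),('coupling',0),('tape_roll',0),('screwdriver',0),('parts_case',0),('panel',0)):
        for r in manip.tip_of(t,c)[:2]: print(t,round(r['p'],2),np.round(r['pixel'],1),np.round(atz(cal,r['pixel'],z),4))
save('top.png',ims[0],s=1.4);save('scene.png',ims[1],s=1.4)
print(manip.get_obs()['clock'])
E
```

```text
0.0 [ 0.23796518 -0.57754268  0.24449888] [ 9.80959604e-01  1.94210551e-01 -1.73049758e-04 -6.97580619e-04] 1.0028616637352115 0.014
top [0.38586671 0.21385322 0.91935917] [-0.06539882  0.06562728  0.70491314 -0.70321655] 405.90668525834326
knob 0.57 [342.7 250.3] [0.4537 0.0721 0.    ]
knob_grip 0.8 [340.  247.8] [0.457  0.0825 0.03  ]
knob_pointer 0.58 [347.2 242.1] [0.4694 0.0663 0.03  ]
shaft_tip 0.94 [314.1 161.9] [0.6427 0.1386 0.062 ]
shaft_base 0.57 [311.6 166.4] [0.6374 0.1429 0.045 ]
off_mark 0.62 [316.7 156.7] [0.6609 0.1308 0.042 ]
heat_knob 0.95 [264.3 161. ] [0.651  0.2487 0.042 ]
coupling 0.75 [395.8 188.4] [ 0.597  -0.0566  0.    ]
tape_roll 0.83 [396.1 251. ] [ 0.4515 -0.0494  0.    ]
screwdriver 0.83 [210.4 270.5] [0.4091 0.3702 0.    ]
panel 0.6 [290.3 166.8] [0.6494 0.1893 0.    ]
scene [-0.02767737  0.59808044  0.74328076] [-0.18442242  0.35140029  0.8090479  -0.43352936] 437.0102004112888
knob 0.73 [348.1 239.7] [0.4552 0.0752 0.    ]
knob_grip 0.7 [276.9 188.6] [0.6689 0.1316 0.03  ]
knob_grip 0.53 [347.6 233. ] [0.4521 0.0838 0.03  ]
knob_pointer 0.68 [345.3 228.7] [0.4655 0.0793 0.03  ]
shaft_tip 0.55 [284.3 185.1] [0.6386 0.1303 0.062 ]
shaft_base 0.79 [281.7 192.9] [0.6343 0.1406 0.045 ]
off_mark 0.73 [275.9 186.4] [0.6655 0.1369 0.042 ]
heat_knob 0.67 [241.3 208.9] [0.6419 0.25   0.042 ]
coupling 0.57 [349.6 188.4] [ 0.5938 -0.0479  0.    ]
tape_roll 0.66 [388.9 223.1] [ 0.4427 -0.0426  0.    ]
screwdriver 0.82 [247.  309.6] [ 0.4207  0.3683 -0.    ]
parts_case 0.78 [159.6 264.9] [0.6251 0.4686 0.    ]
panel 0.68 [262.7 211. ] [ 0.6463  0.1888 -0.    ]
panel 0.46 [243.4 207.1] [0.6849 0.2214 0.    ]
1.3
```

View pics/top.png

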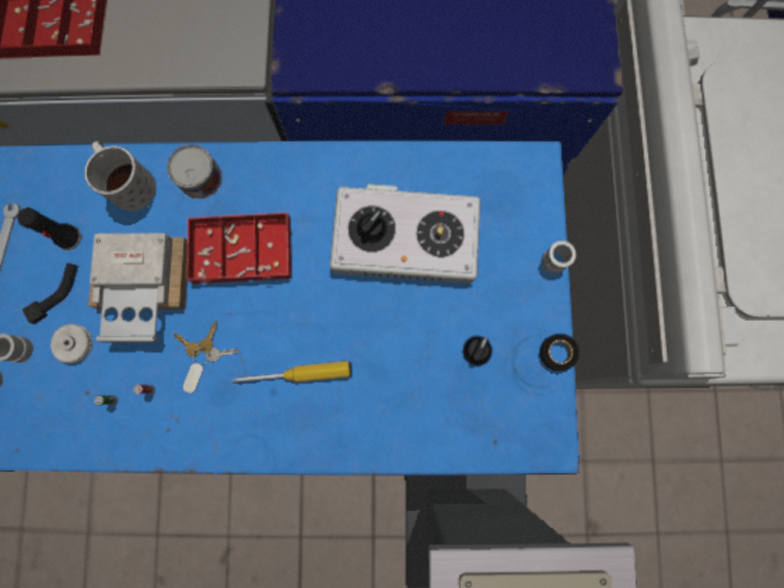

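View pics/scene.png

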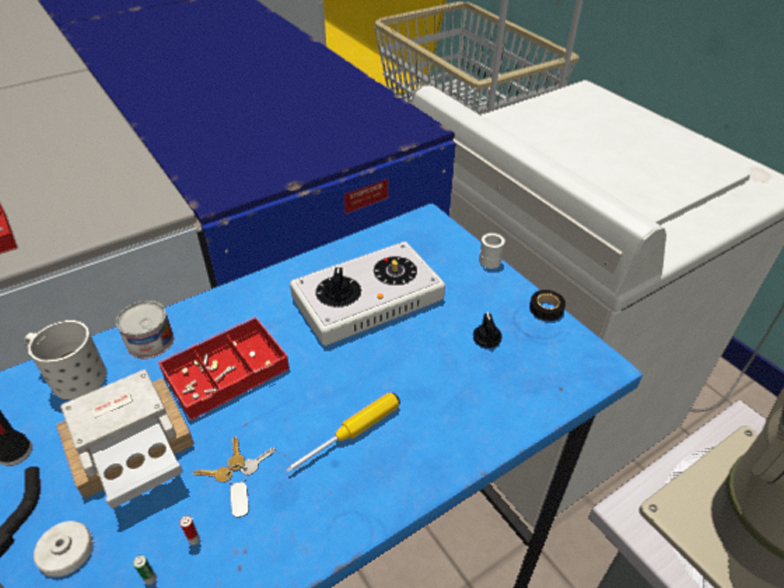

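The knob is at top px (340,250), pointing up-right. The timer shaft is at (314,162), the heat knob at (264,161). Tape is at (396,251) and the coupling at (396,188). Next I'll check obstacle heights along the way over, and the wrist camera's mounting.

Run:
```python
from h import *
im,d=manip.camera('top'); cal=manip.get_calibration('top')
for r in range(100,420,35):
    row=[]
    for c in range(300,560,20):
        if d[r,c]==0: row.append('--'); continue
        o,v=ray(cal,(c,r)); p=o+v*d[r,c]   # v has unit optical depth
        row.append('%.2f,%.2f,%.2f'%tuple(p))
    print(r,' '.join(row))
o=manip.get_obs();T=R.from_quat(o['ee_rot']);w=manip.get_calibration('wrist')
print(T.inv().apply(np.array(w['xyz'])-o['position']),(T.inv()*R.from_quat(w['orientation'])).as_matrix().round(2),w['fx'])
```

```text
100 0.82,0.16,-0.01 0.83,0.11,-0.02 0.83,0.06,-0.02 0.83,0.01,-0.02 0.83,-0.04,-0.02 0.83,-0.09,-0.02 0.82,-0.13,-0.01 0.83,-0.19,-0.02 0.79,-0.20,0.07 0.76,-0.22,0.12 0.82,-0.34,-0.01 0.82,-0.37,0.01 0.82,-0.43,0.01
135 0.73,0.17,0.00 0.73,0.12,0.00 0.73,0.07,-0.00 0.73,0.02,0.00 0.73,-0.03,-0.00 0.73,-0.07,0.00 0.79,-0.19,-0.17 0.74,-0.19,-0.04 0.70,-0.19,0.07 0.69,-0.21,0.12 0.69,-0.25,0.12 0.73,-0.37,0.01 0.73,-0.41,0.01
170 0.63,0.17,0.05 0.63,0.12,0.04 0.63,0.08,0.04 0.64,0.03,0.00 0.64,-0.02,-0.00 0.64,-0.07,0.00 0.70,-0.19,-0.20 0.66,-0.19,-0.05 0.63,-0.19,0.04 0.61,-0.21,0.11 0.61,-0.24,0.13 0.64,-0.35,0.01 0.64,-0.40,0.01
205 0.56,0.17,0.00 0.56,0.12,0.00 0.56,0.08,-0.00 0.56,0.03,0.00 0.56,-0.02,-0.00 0.56,-0.06,-0.00 0.60,-0.19,-0.22 0.57,-0.19,-0.07 0.55,-0.19,0.03 0.54,-0.20,0.10 0.53,-0.23,0.12 0.56,-0.34,0.01 0.55,-0.39,0.01
240 0.48,0.17,0.00 0.48,0.12,0.00 0.48,0.08,0.01 0.48,0.03,-0.00 0.48,-0.01,-0.00 0.47,-0.05,0.02 0.50,-0.19,-0.24 0.48,-0.19,-0.09 0.47,-0.19,0.02 0.47,-0.20,0.09 0.46,-0.23,0.12 0.47,-0.30,0.06 0.47,-0.39,-0.01
275 0.40,0.17,-0.00 0.40,0.12,-0.0
[... 497 characters left out ...]
-0.31,-0.92 0.10,-0.40,-0.93 0.10,-0.49,-0.92 0.10,-0.58,-0.93 0.10,-0.67,-0.92 0.10,-0.76,-0.92 0.10,-0.85,-0.92 0.09,-0.95,-0.92
380 -0.01,0.13,-0.82 0.11,0.10,-0.28 0.11,0.05,-0.27 0.11,-0.01,-0.28 0.11,-0.06,-0.27 -0.04,-0.30,-0.92 -0.04,-0.39,-0.92 -0.04,-0.48,-0.92 -0.05,-0.57,-0.92 -0.05,-0.66,-0.92 -0.05,-0.75,-0.92 -0.05,-0.84,-0.92 -0.06,-0.93,-0.93
415 -0.15,0.14,-0.82 0.10,0.13,0.00 0.11,0.09,0.01 0.11,0.05,0.01 0.10,0.00,0.01 0.10,-0.04,0.01 0.10,-0.08,0.01 0.10,-0.13,0.00 -0.19,-0.56,-0.92 -0.20,-0.65,-0.92 -0.20,-0.73,-0.91 -0.20,-0.83,-0.92 -0.21,-0.92,-0.92
[ 0.07113547  0.00069626 -0.12970565] [[-0.    0.96  0.28]
 [ 1.    0.   -0.  ]
 [-0.    0.28 -0.96]] 374.6134460732868
```

```bash
python3 -m pendant '[[0.7,-0.8,0,0,0,-1.2,1],[1.4,-1.7,0,0,0,-2.4,1],[2.2,-2.5,0,0,0,-3.6,1],[2.9,-3.3,0,0,0,-4.8,1],[3.6,-4.2,0,0,0,-6,1],[4.4,-5,0,0,0,-7.2,1],[5.1,-5.8,0,0,0,-8.4,1],[5.8,-6.6,0,0,0,-9.6,1],[6.6,-7.5,0,0,0,-10.8,1],[7.3,-8.3,0,0,0,-12,1]]' 30
```

```text
clock: 2.6
position: [0.4179, -0.0531, 0.2457]
ee_rot: [0.51, 0.86, -0.0, 0.001]
ft_force: [-0.2, -1.1, 0.2]
grip_width: 1.001
grasp_force: 0.0
```

```bash
python3 -m pendant '[[0.6,0.6,0,0,0,-1.1,1],[1.2,1.2,0,0,0,-2.2,1],[1.85,1.75,0,0,0,-3.2,1],[1.85,1.75,0,0,0,-3.2,1],[1.85,1.75,0,0,0,-3.2,1],[1.85,1.75,0,0,0,-3.2,1],[1.85,1.75,0,0,0,-3.2,1],[1.85,1.75,0,0,0,-3.2,1],[1.85,1.75,0,0,0,-3.2,1],[1.85,1.75,0,0,0,-3.2,1]]' 30
python3 - <<'E'
from h import *
im,d=manip.camera('wrist'); cal=manip.get_calibration('wrist')
for t,z in(('knob',0),('knob_grip',.03),('knob_pointer',.03),('knob_pointer',.04),('shaft_tip',.062),('off_mark',.042)):
    for r in manip.tip_of(t,'wrist')[:2]: print(t,round(r['p'],2),np.round(r['pixel'],1),np.round(atz(cal,r['pixel'],z),4))
tr=manip.trace('knob','wrist')[0]; m=tr['pixels']
P=[]
for v,u in zip(*np.nonzero(m&(d>0))):
    o,w=ray(cal,(u,v)); P.append(o+w*d[v,u])
P=np.array(P); print(tr['p'],len(P),P.max(0),P.min(0))
T=P[(P[:,2]>.036)&(P[:,2]<.043)][:,:2]
rc=cv2.minAreaRect(T.astype(np.float32)); b=cv2.boxPoints(rc); print('bar',len(T),rc,b, T.mean(0))
np.save('P.npy',P); save('w1.png',im,s=1.4)
E
```

```text
clock: 3.85
position: [0.4505, 0.0678, 0.2453]
ee_rot: [0.309, 0.951, -0.0, 0.0]
ft_force: [0.1, 0.0, 0.4]
grip_width: 0.999
grasp_force: 0.0
knob 0.59 [289.4 166.1] [0.4486 0.0786 0.    ]
knob_grip 0.95 [288.7 173.3] [0.4491 0.0766 0.03  ]
knob_pointer 0.86 [297.5 197.6] [0.473  0.0697 0.03  ]
knob_pointer 0.61 [458.9 315.8] [0.6773 0.1327 0.03  ]
knob_pointer 0.86 [297.5 197.6] [0.4707 0.0708 0.04  ]
knob_pointer 0.61 [458.9 315.8] [0.669 0.132 0.04 ]
shaft_tip 0.63 [458.9 301.4] [0.637  0.1379 0.062 ]
off_mark 0.89 [459.  314.9] [0.6665 0.1324 0.042 ]
0.85 1887 [0.48172506 0.1017289  0.04344506] [ 0.42929547  0.05211883 -0.00091859]
bar 572 ((0.4537202715873718, 0.07770160585641861), (0.012823491357266903, 0.04136950522661209), 63.472373962402344) [[0.43234956 0.08120331]
 [0.46936363 0.06272648]
 [0.47509098 0.0741999 ]
 [0.4380769  0.09267673]] [0.45248996 0.07823116]
```

View pics/w1.png

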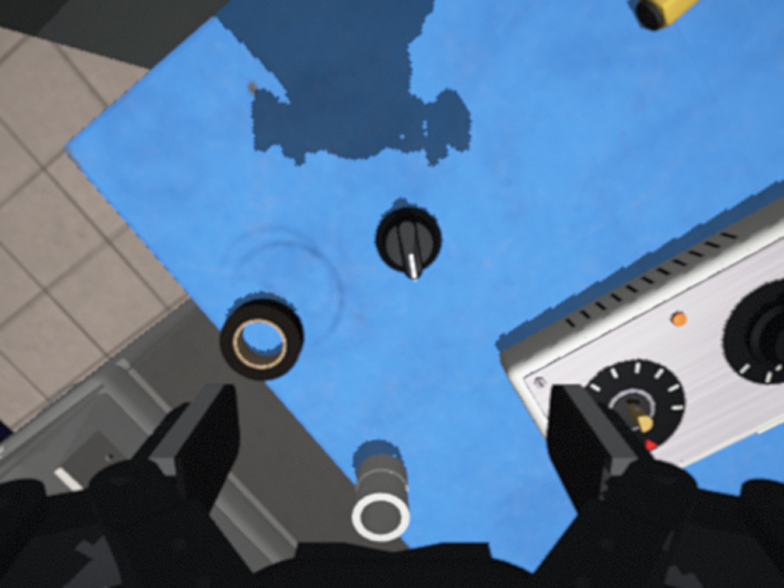

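The knob's bar grip is at (408,240) with its white pointer toward the bottom. The timer shaft is at (632,410), its brass visible on the lower right side, and the OFF mark is at (650,445). I'm going lower with the bar's yaw, then looking again.

```bash
python3 -m pendant '[[0.08,0.18,0.7,0,0,-1.2,1],[0.08,0.18,1.4,0,0,-1.2,1],[0.08,0.18,2.1,0,0,-1.2,1],[0.08,0.18,2.1,0,0,-1.2,1],[0.08,0.18,2.1,0,0,-1.2,1],[0.08,0.18,2.1,0,0,-1.2,1],[0.08,0.18,2.1,0,0,-1.2,1],[0.08,0.18,2.1,0,0,-1.2,1],[0.08,0.18,2.1,0,0,-1.2,1],[0.08,0.18,2.1,0,0,-1.2,1]]' 30
cat > bar.py <<'E'
from h import *
def bar(zlo,zhi,near):
    im,d=manip.camera('wrist'); cal=manip.get_calibration('wrist'); P=[]
    v,u=np.nonzero(d>0)
    K=np.array([[cal['fx'],0,cal['cx']],[0,cal['fy'],cal['cy']],[0,0,1]])
    x=cv2.undistortPoints(np.stack([u,v],1)[:,None].astype(float),K,np.array(cal['D'],float))[:,0]
    P=R.from_quat(cal['orientation']).apply(np.c_[x[:,0],-x[:,1],-np.ones(len(x))])*d[v,u][:,None]+cal['xyz']
    k=(P[:,2]>zlo)&(P[:,2]<zhi)&(np.hypot(P[:,0]-near[0],P[:,1]-near[1])<.028)
    T=P[k]; return im,d,cal,T,np.stack([u,v],1)[k],P
def rep(T):
    (c,s,a)=cv2.minAreaRect(T[:,:2].astype(np.float32))
    if s[0]<s[1]: a+=90
    print('bar n',len(T),'c',np.round(c,4),'size',np.round(s,4),'yaw',round(a%180,1),'ztop',np.round(np.percentile(T[:,2],[50,98]),4))
E
python3 - <<'E'
from bar import *
im,d,cal,T,_,P=bar(.035,.046,(.452,.077)); rep(T)
k=(np.hypot(P[:,0]-.452,P[:,1]-.077)<.035)&(P[:,2]>.005)&(P[:,2]<.05); print('skirt circ',cv2.minEnclosingCircle(P[k][:,:2].astype(np.float32)))
for t,z in(('knob_grip',.03),('knob_pointer',.03)):
    for r in manip.tip_of(t,'wrist')[:1]: print(t,round(r['p'],2),np.round(r['pixel'],1),np.round(atz(cal,r['pixel'],z),4))
E
```

```text
clock: 5.5
position: [0.4525, 0.0775, 0.1403]
ee_rot: [0.228, 0.974, -0.0, 0.0]
ft_force: [-0.4, 0.1, -0.3]
grip_width: 1.002
grasp_force: 0.0
bar n 1133 c [0.4531 0.0777] size [0.0125 0.0406] yaw 154.1 ztop [0.0409 0.0424]
skirt circ ((0.45294952392578125, 0.07784577459096909), 0.02416420541703701)
knob_grip 0.79 [279.5 216.1] [0.4537 0.0745 0.03  ]
knob_pointer 0.62 [282.1 240.1] [0.4699 0.0684 0.03  ]
```

```bash
python3 -m pendant '[[0,0,0.8,0,0,0,0.5],[0,0,1.4,0,0,0,0.3],[0,0,1.8,0,0,0,0.2],[0,0,2.06,0,0,0,0.2],[0,0,2.06,0,0,0,0],[0,0,2.06,0,0,0,-1],[0,0,2.06,0,0,0,-1],[0,0,2.06,0,0,0,-1],[0,0,2.06,0,0,0,-1],[0,0,2.06,0,0,0,-1]]' 50
```

```text
clock: 6.9
position: [0.4534, 0.0775, 0.0382]
ee_rot: [0.228, 0.974, 0.0, 0.001]
ft_force: [-0.4, -0.2, 6.8]
grip_width: 0.14
grasp_force: 50.4
```

```bash
python3 -m pendant '[[0,0,-0.6,0,0,0,-1],[0,0,-1.2,0,0,0,-1],[0,0,-1.8,0,0,0,-1],[-0.5,0.4,-2.2,0,0,0,-1],[-1.3,1,-2.2,0,0,0,-1],[-2.1,1.6,-2.2,0,0,0,-1],[-2.9,2.2,-2.2,0,0,0,-1],[-3.55,2.7,-2.2,0,0,0,-1],[-3.55,2.7,-2.2,0,0,0,-1],[-3.55,2.7,-2.2,0,0,0,-1]]' 50
python3 -m pendant '[[0,0,0,0,0,0,-1],[0,0,0,0,0,0,-1],[0,0,0,0,0,0,-1],[0,0,0,0,0,0,-1],[0,0,0,0,0,0,-1],[0,0,0,0,0,0,-1],[0,0,0,0,0,0,-1],[0,0,0,0,0,0,-1],[0,0,0,0,0,0,-1],[0,0,0,0,0,0,-1]]' 50
python3 - <<'E'
from bar import *
im,d,cal,T,px,P=bar(.058,.068,(.637,.139)); print('tip pts',len(T)); 
if len(T): print(cv2.minEnclosingCircle(T[:,:2].astype(np.float32)),T.mean(0),cv2.minAreaRect(T[:,:2].astype(np.float32)))
np.savez('s.npz',im=im,d=d,T=T)
for t,z in(('shaft_tip',.062),('shaft_base',.045),('off_mark',.042),('knob_grip',.14),('knob_pointer',.14)):
    for r in manip.tip_of(t,'wrist')[:1]: print(t,round(r['p'],2),np.round(r['pixel'],1),np.round(atz(cal,r['pixel'],z),4))
o=manip.get_obs();p=o['position']
k=(np.hypot(P[:,0]-p[0],P[:,1]-p[1])<.06)&(P[:,2]>.09)
save('w2.png',im,s=1.4)
E
```

```text
clock: 8.15
position: [0.6709, 0.1196, 0.1471]
ee_rot: [0.228, 0.974, -0.0, -0.0]
ft_force: [-0.3, -0.0, -0.6]
grip_width: 0.138
grasp_force: 49.5
clock: 9.4
position: [0.6716, 0.1194, 0.1473]
ee_rot: [0.228, 0.974, -0.0, 0.0]
ft_force: [-0.1, 0.4, 0.5]
grip_width: 0.138
grasp_force: 49.5
tip pts 256
((0.6414614915847778, 0.1376379132270813), 0.003102459479123354) [0.63721169 0.13905268 0.06284683] ((0.6376549601554871, 0.13937723636627197), (0.0077796438708901405, 0.012021493166685104), 77.70957946777344)
shaft_tip 0.72 [284.1 158.2] [0.6358 0.138  0.062 ]
shaft_base 0.57 [281.8 159.9] [0.6384 0.1352 0.045 ]
off_mark 0.57 [297.3 197.8] [0.6654 0.1331 0.042 ]
knob_grip 0.95 [279.2 288.9] [0.6717 0.1171 0.14  ]
knob_pointer 0.88 [278.4 325.8] [0.687  0.1091 0.14  ]
```

View pics/w2.png

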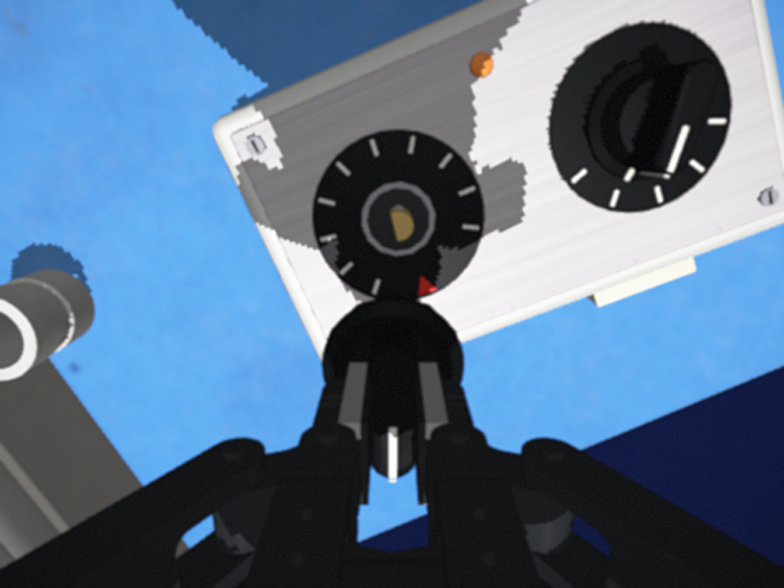

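The bare D-shaft is at (400,222) with its flat on the left. The OFF mark is at (428,286), and the knob is held with its pointer down at (392,455). I'll refine the shaft axis, flat direction and OFF direction from this same picture.

Run:
```python
from bar import *
s=np.load('s.npz'); im=s['im']; cal=manip.get_calibration('wrist')
hsv=cv2.cvtColor(im,cv2.COLOR_RGB2HSV); yy,xx=np.mgrid[:420,:560]
near=np.hypot(xx-286,yy-158)<18
b=near&(hsv[...,1]>80)&(hsv[...,2]>50); v,u=np.nonzero(b)
W=np.array([atz(cal,p,.062) for p in zip(u,v)])[:,:2]
c,sz,a=cv2.minAreaRect(W.astype(np.float32)); print('brass',len(W),c,sz,a,cv2.minEnclosingCircle(W.astype(np.float32)))
# D fit: maximise overlap IoU over (x,y,yaw)
from scipy.optimize import differential_evolution as DE
gx,gy=xx[140:180,265:305].ravel(),yy[140:180,265:305].ravel()
G=np.array([atz(cal,p,.062) for p in zip(gx,gy)])[:,:2]; B=b[140:180,265:305].ravel()
def f(q):
    D=G-q[:2]; n=[np.cos(q[2]),np.sin(q[2])]; m=(np.hypot(*D.T)<.006)&(D@n<.002); return -(m&B).sum()/max((m|B).sum(),1)
r=DE(f,[(.625,.65),(.125,.15),(-np.pi,np.pi)],seed=1,maxiter=150); print('D',r.x[:2],np.degrees(r.x[2]),r.fun)
# dial disc edge: dark points from depth+color
rd=(hsv[...,1]>150)&((hsv[...,0]<8)|(hsv[...,0]>172))&(hsv[...,2]>100)&(np.hypot(xx-305,yy-203)<20)
v,u=np.nonzero(rd); print('red',len(v),atz(cal,(u.mean(),v.mean()),.042))
g=cv2.cvtColor(im,cv2.COLOR_RGB2GRAY); o,_=ray(cal,(285,155)); E=[]
for t in np.arange(-np.pi,np.pi,.05):
    # walk outward on dial plane in image from centre
    c0=np.array([285.,157.]); d=np.array([np.cos(t),np.sin(t)])
    if d[1]>.3: continue
    pts=[c0+d*k for k in np.arange(45,80,.5)]; vals=[g[int(round(p[1])),int(round(p[0]))] for p in pts]
    j=[i for i,x in enumerate(vals) if x>75]
    if j: E.append(atz(cal,pts[j[0]],.043)[:2])
E=np.array(E); from scipy.optimize import least_squares as LS
q=LS(lambda q:np.hypot(*(E-q[:2]).T)-.0385,[.637,.138],loss='soft_l1',f_scale=.0005); print('dial',len(E),q.x,np.median(abs(q.fun)))
```

```text
brass 321 (0.6373045444488525, 0.13943448662757874) (0.008919068612158298, 0.01402059942483902) 77.52745056152344 ((0.6371350288391113, 0.1377665251493454), 0.006827573291957378)
D [0.63780751 0.1405302 ] 65.43642788950469 -0.7423312883435583
red 87 [0.67136154 0.13494083 0.042     ]
dial 75 [0.6374962  0.13719007] 0.00022518420212433443
```

```bash
python3 -m pendant '[[0.2,0,0,0,0,1.2,-1],[0.4,0.01,0,0,0,2.4,-1],[0.6,0.01,0,0,0,3.6,-1],[0.77,0.02,0,0,0,4.8,-1],[0.77,0.02,0,0,0,6,-1],[0.77,0.02,0.2,0,0,7.3,-1],[0.77,0.02,0.4,0,0,7.3,-1],[0.77,0.02,0.6,0,0,7.3,-1],[0.77,0.02,0.82,0,0,7.3,-1],[0.77,0.02,0.82,0,0,7.3,-1]]' 50
python3 -m pendant '[[0,0,0,0,0,0,-1],[0,0,0,0,0,0,-1],[0,0,0,0,0,0,-1],[0,0,0,0,0,0,-1],[0,0,0,0,0,0,-1],[0,0,0,0,0,0,-1],[0,0,0,0,0,0,-1],[0,0,0,0,0,0,-1],[0,0,0,0,0,0,-1],[0,0,0,0,0,0,-1]]' 50
python3 - <<'E'
from h import *
im,d=manip.camera('wrist'); save('w3.png',im,s=1.4); cal=manip.get_calibration('wrist')
for t,z in(('shaft_tip',.062),('shaft_base',.045),('off_mark',.042),('knob_grip',.097),('knob_pointer',.097)):
    for r in manip.tip_of(t,'wrist')[:1]: print(t,round(r['p'],2),np.round(r['pixel'],1),np.round(atz(cal,r['pixel'],z),4))
E
```

```text
clock: 10.95
position: [0.6369, 0.1372, 0.105]
ee_rot: [0.674, 0.739, -0.001, -0.001]
ft_force: [-0.3, -0.1, -0.9]
grip_width: 0.135
grasp_force: 49.6
clock: 12.2
position: [0.6375, 0.1375, 0.1063]
ee_rot: [0.674, 0.738, -0.0, 0.0]
ft_force: [0.2, 0.3, -0.8]
grip_width: 0.138
grasp_force: 49.6
off_mark 0.65 [328.4 246.2] [0.6637 0.1328 0.042 ]
knob_grip 0.72 [276.9 287.2] [0.6353 0.1344 0.097 ]
knob_pointer 0.84 [277.9 326.2] [0.6373 0.116  0.097 ]
```

View pics/w3.png

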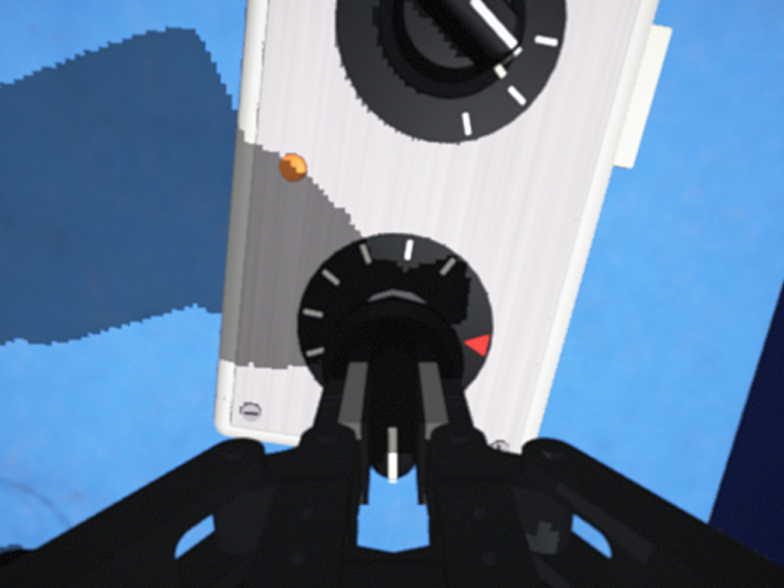

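The knob is centred over the dial, pointer down at (392,455), and the OFF tip is at (465,345). I'll press down gently now.

```bash
python3 -m pendant '[[0,0,0.08,0,0,0,-1],[0,0,0.14,0,0,0,-1],[0,0,0.18,0,0,0,-1],[0,0,0.2,0,0,0,-1],[0,0,0.22,0,0,0,-1],[0,0,0.24,0,0,0,-1],[0,0,0.25,0,0,0,-1],[0,0,0.25,0,0,0,-1],[0,0,0.25,0,0,0,-1],[0,0,0.25,0,0,0,-1]]' 50
```

```text
clock: 13.75
position: [0.6376, 0.1379, 0.0939]
ee_rot: [0.674, 0.738, 0.0, -0.0]
ft_force: [2.7, 5.1, -1.1]
grip_width: 0.138
grasp_force: 49.6
```

```bash
python3 -m pendant '[[0.012,0.006,0,0,0,0,-1],[0.012,0.006,0.01,0,0,0,-1],[0.012,0.006,0.02,0,0,0,-1],[0.012,0.006,0.02,0,0,0,-1],[0.012,0.006,0.03,0,0,0,-1],[0.012,0.006,0.03,0,0,0,-1],[0.012,0.006,0.03,0,0,0,-1],[0.012,0.006,0.03,0,0,0,-1],[0.012,0.006,0.03,0,0,0,-1],[0.012,0.006,0.03,0,0,0,-1]]' 50
```

```text
clock: 15.0
position: [0.6378, 0.138, 0.0923]
ee_rot: [0.674, 0.738, -0.0, 0.0]
ft_force: [0.7, 2.6, -0.1]
grip_width: 0.142
grasp_force: 49.7
```

```bash
python3 -m pendant '[[0.008,0.001,0,0,0,0,-1],[0.008,0.001,0.01,0,0,0,-1],[0.008,0.001,0.02,0,0,0,-1],[0.008,0.001,0.03,0,0,0,-1],[0.008,0.001,0.03,0,0,0,-1],[0.008,0.001,0.03,0,0,0,-1],[0.008,0.001,0.03,0,0,0,-1],[0.008,0.001,0.03,0,0,0,-1],[0.008,0.001,0.03,0,0,0,-1],[0.008,0.001,0.03,0,0,0,-1]]' 50
```

```text
clock: 16.25
position: [0.6377, 0.1383, 0.0907]
ee_rot: [0.674, 0.738, -0.0, 0.0]
ft_force: [1.2, -0.1, -1.1]
grip_width: 0.141
grasp_force: 49.5
```

Run:
```python
from bar import *
o=manip.get_obs(); p=o['position']; print(p)
im,d,cal,T,px,P=bar(.02,.2,p)
L=R.from_quat(o['ee_rot']).inv().apply(P-p)   # tool frame
for lo in np.arange(-.03,.04,.005):
    k=(abs(L[:,1])<.005)&(L[:,0]>lo)&(L[:,0]<lo+.005)&(abs(L[:,2])<.06); print(round(lo,3),k.sum(),np.round(np.median(L[k][:,2]),4) if k.any() else '', np.round(np.median(P[k][:,2]),4) if k.any() else '')
k=(P[:,2]>.038)&(P[:,2]<.046)&(np.hypot(*(P[:,:2]-p[:2]).T)<.09)&(np.hypot(*(P[:,:2]-p[:2]).T)>.03); print('panel face z',np.median(P[k][:,2]),k.sum())
save('w4.png',im,[180,100,460,320],2.8)
```

```text
[0.63774053 0.13828337 0.09072055]
-0.03 0  
-0.025 26 -0.0016 0.0923
-0.02 237 -0.0027 0.0934
-0.015 292 -0.0029 0.0936
-0.01 326 -0.0029 0.0937
-0.005 349 -0.0029 0.0937
0.0 362 -0.0029 0.0936
0.005 388 -0.0029 0.0936
0.01 345 -0.0028 0.0935
0.015 1012 0.0096 0.0811
0.02 383 0.0456 0.0452
0.025 203 0.0468 0.044
0.03 204 0.0469 0.0439
0.035 214 0.0472 0.0435
0.04 217 0.0476 0.0431
panel face z 0.04313418181187023 51365
```

View pics/w4.png

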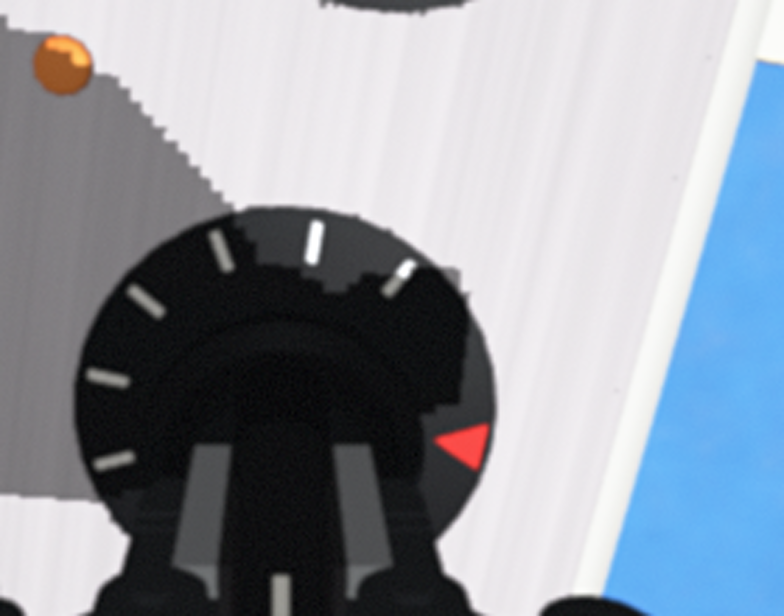

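The knob's underside is about 7.5 mm above the washer with no force, well below the 11.5 mm stop, so the flats are already engaged. Pushing on in small steps.

```bash
python3 -m pendant '[[0,0,0.01,0,0,0,-1],[0,0,0.02,0,0,0,-1],[0,0,0.03,0,0,0,-1],[0,0,0.04,0,0,0,-1],[0,0,0.05,0,0,0,-1],[0,0,0.06,0,0,0,-1],[0,0,0.06,0,0,0,-1],[0,0,0.06,0,0,0,-1],[0,0,0.06,0,0,0,-1],[0,0,0.06,0,0,0,-1]]' 50
```

```text
clock: 17.55
position: [0.6382, 0.1385, 0.0883]
ee_rot: [0.674, 0.738, 0.0, 0.0]
ft_force: [0.6, -1.2, 5.2]
grip_width: 0.136
grasp_force: 50.4
```

```bash
python3 -m pendant '[[0,0,0.01,0,0,0,-1],[0,0,0.01,0,0,0,-1],[0,0,0.02,0,0,0,-1],[0,0,0.02,0,0,0,-1],[0,0,0.03,0,0,0,-1],[0,0,0.03,0,0,0,-1],[0,0,0.04,0,0,0,-1],[0,0,0.04,0,0,0,-1],[0,0,0.04,0,0,0,-1],[0,0,0.04,0,0,0,-1]]' 60
```

```text
clock: 18.8
position: [0.6377, 0.1384, 0.0856]
ee_rot: [0.674, 0.738, -0.0, -0.0]
ft_force: [4.8, -0.7, -1.7]
grip_width: 0.134
grasp_force: 60.7
```

```bash
python3 -m pendant '[[0,0,0.01,0,0,0,-1],[0,0,0.02,0,0,0,-1],[0,0,0.03,0,0,0,-1],[0,0,0.04,0,0,0,-1],[0,0,0.05,0,0,0,-1],[0,0,0.06,0,0,0,-1],[0,0,0.06,0,0,0,-1],[0,0,0.06,0,0,0,-1],[0,0,0.06,0,0,0,-1],[0,0,0.06,0,0,0,-1]]' 60
```

```text
clock: 20.05
position: [0.6378, 0.1384, 0.0834]
ee_rot: [0.674, 0.738, -0.0, 0.0]
ft_force: [0.3, -1.7, 6.0]
grip_width: 0.131
grasp_force: 61.7
```

```bash
python3 -m pendant '[[0,0,0.01,0,0,0,-1],[0,0,0.02,0,0,0,-1],[0,0,0.02,0,0,0,-1],[0,0,0.02,0,0,0,-1],[0,0,0.02,0,0,0,-1],[0,0,0.02,0,0,0,-1],[0,0,0.02,0,0,0,-1],[0,0,0.02,0,0,0,-1],[0,0,0.02,0,0,0,-1],[0,0,0.02,0,0,0,-1]]' 60
python3 - <<'E'
from bar import *
o=manip.get_obs(); p=o['position']
im,d,cal,T,px,P=bar(.02,.2,p)
L=R.from_quat(o['ee_rot']).inv().apply(P-p)
k=(abs(L[:,1])<.005)&(abs(L[:,0])<.01)&(abs(L[:,2])<.02); print('bar top',np.median(P[k][:,2]))
k=(P[:,2]>.038)&(P[:,2]<.046)&(np.hypot(*(P[:,:2]-p[:2]).T)<.09)&(np.hypot(*(P[:,:2]-p[:2]).T)>.04); print('face z',np.median(P[k][:,2]))
r=manip.tip_of('off_mark','wrist')[0]; print(r['p'],atz(cal,r['pixel'],.042))
hsv=cv2.cvtColor(im,cv2.COLOR_RGB2HSV); rd=(hsv[...,1]>150)&((hsv[...,0]<8)|(hsv[...,0]>172))&(hsv[...,2]>100)
rd=(cv2.connectedComponents(rd.astype(np.uint8))[1]); n=np.bincount(rd.ravel()); i=n[1:].argmax()+1; v,u=np.nonzero(rd==i)
W=np.array([atz(cal,q,.042) for q in zip(u,v)]); print('red',len(u),u.mean(),v.mean(),W.mean(0),W[np.argmin(np.hypot(*(W[:,:2]-p[:2]).T))])
# panel edge: aluminium face points
F=P[(P[:,2]>.0415)&(P[:,2]<.045)&(np.hypot(*(P[:,:2]-p[:2]).T)<.25)]
c,s,a=cv2.minAreaRect(F[:,:2].astype(np.float32)); print('face rect',c,s,a)
E
```

```text
clock: 21.3
position: [0.6378, 0.1384, 0.0833]
ee_rot: [0.674, 0.738, -0.0, 0.0]
ft_force: [-3.4, -3.3, 12.4]
grip_width: 0.132
grasp_force: 62.8
bar top 0.08617871510444308
face z 0.04306341145562362
0.95 [0.66345061 0.13315194 0.042     ]
red 202 348.2079207920792 264.529702970297 [0.67108807 0.13386801 0.042     ] [0.66534631 0.13473584 0.042     ]
face rect (0.6402391791343689, 0.17051921784877777) (0.17937320470809937, 0.13077522814273834) 86.0951919555664
```

Home: the bar top is 43.1 mm above the face, 12 N holds it, and it doesn't move. Now I'll relax the push and turn about 77° anticlockwise to OFF.

```bash
python3 -m pendant '[[0,0,-0.02,0,0,-0.5,-1],[0,0,-0.02,0,0,-1.6,-1],[0,0,-0.02,0,0,-2.7,-1],[0,0,-0.02,0,0,-3.8,-1],[0,0,-0.02,0,0,-4.9,-1],[0,0,-0.02,0,0,-6,-1],[0,0,-0.02,0,0,-7.1,-1],[0,0,-0.02,0,0,-8.2,-1],[0,0,-0.02,0,0,-9.2,-1],[0,0,-0.02,0,0,-9.7,-1]]' 60
python3 -m pendant '[[0,0,0,0,0,0,-1],[0,0,0,0,0,0,-1],[0,0,0,0,0,0,-1],[0,0,0,0,0,0,-1],[0,0,0,0,0,0,-1],[0,0,0,0,0,0,-1],[0,0,0,0,0,0,-1],[0,0,0,0,0,0,-1],[0,0,0,0,0,0,-1],[0,0,0,0,0,0,-1]]' 60
python3 - <<'E'
from bar import *
o=manip.get_obs(); p=o['position']; print(o['torque'])
im,d,cal,T,px,P=bar(.079,.089,p)
L=R.from_quat(o['ee_rot']).inv().apply(P-p)
k=(abs(L[:,1])<.005)&(abs(L[:,0])<.01)&(abs(L[:,2])<.02); print('bar top',np.median(P[k][:,2]))
for t,z in(('off_mark',.042),('knob_pointer',.085),('knob_grip',.085)):
    for r in manip.tip_of(t,'wrist')[:1]: print(t,round(r['p'],2),np.round(r['pixel'],1),np.round(atz(cal,r['pixel'],z),4))
save('w5.png',im,s=1.4)
E
```

```text
clock: 22.65
position: [0.6386, 0.1384, 0.0834]
ee_rot: [0.061, 0.998, 0.0, 0.001]
ft_force: [4.9, -0.5, 3.3]
grip_width: 0.132
grasp_force: 61.3
clock: 23.9
position: [0.6386, 0.1384, 0.0834]
ee_rot: [0.064, 0.998, 0.0, 0.001]
ft_force: [5.8, -1.2, 4.7]
grip_width: 0.132
grasp_force: 61.3
[-0.26815193 -1.19338575 -0.01606791]
bar top 0.08620486355835938
off_mark 0.34 [280.  287.5] [0.6566 0.1346 0.042 ]
knob_pointer 0.71 [280.5 327.9] [0.6513 0.1355 0.085 ]
knob_grip 0.95 [278.5 284.9] [0.6325 0.1371 0.085 ]
```

View pics/w5.png

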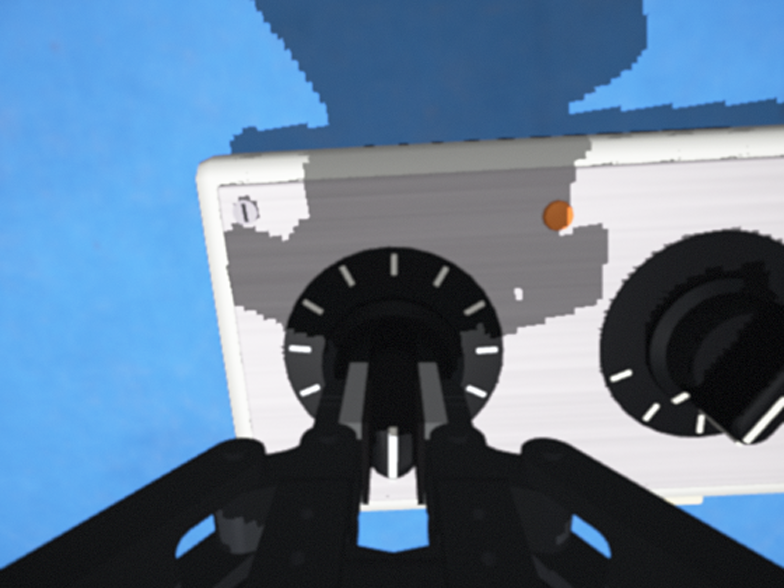

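The pointer (392,455) lines up with the dial tick opposite OFF (394,263), and the side ticks at rows 349 and 350 are level, so the knob is aligned. Releasing and lifting away.

```bash
python3 -m pendant '[[0,0,0,0,0,0,-0.3],[0,0,0,0,0,0,-0.1],[0,0,0,0,0,0,0],[0,0,0,0,0,0,0],[0,0,0,0,0,0,0],[0,0,-0.3,0,0,0,0],[0,0,-0.9,0,0,0,0],[0,0,-1.6,0,0,0,0],[0,0,-2.2,0,0,0,0],[0,0,-2.4,0,0,0,0]]' 20
python3 -m pendant '[[-0.3,0,0,0,0,0,0],[-0.6,0,0,0,0,0,0],[-0.8,0,0,0,0,0,0],[-0.8,0,0,0,0,0,0],[-0.8,0,0,0,0,0,0],[-0.8,0,0,0,0,0,0],[-0.8,0,0,0,0,0,0],[-0.8,0,0,0,0,0,0],[-0.8,0,0,0,0,0,0],[-0.8,0,0,0,0,0,0]]' 20
python3 - <<'E'
from bar import *
im,d,cal,T,px,P=bar(.079,.090,(.638,.138)); rep(T)
k=(P[:,2]>.038)&(P[:,2]<.046)&(np.hypot(*(P[:,:2]-[.638,.138]).T)<.09)&(np.hypot(*(P[:,:2]-[.638,.138]).T)>.04); print('face z',np.median(P[k][:,2]))
for t,z in(('off_mark',.042),('knob_pointer',.085)):
    for r in manip.tip_of(t,'wrist')[:1]: print(t,round(r['p'],2),np.round(r['pixel'],1),np.round(atz(cal,r['pixel'],z),4))
save('w6.png',im,s=1.4)
E
```

```text
clock: 25.35
position: [0.6385, 0.139, 0.2058]
ee_rot: [0.063, 0.998, 0.0, 0.002]
ft_force: [-0.5, -0.7, -0.8]
grip_width: 0.502
grasp_force: 0.0
clock: 26.6
position: [0.6775, 0.1334, 0.2028]
ee_rot: [0.063, 0.998, -0.0, 0.0]
ft_force: [-1.3, 0.0, -0.3]
grip_width: 0.498
grasp_force: 0.0
bar n 1120 c [0.6381 0.1372] size [0.013  0.0407] yaw 167.1 ztop [0.086  0.0875]
face z 0.04293012968188109
knob_pointer 0.55 [276.8 177.5] [0.6543 0.1327 0.085 ]
```

View pics/w6.png

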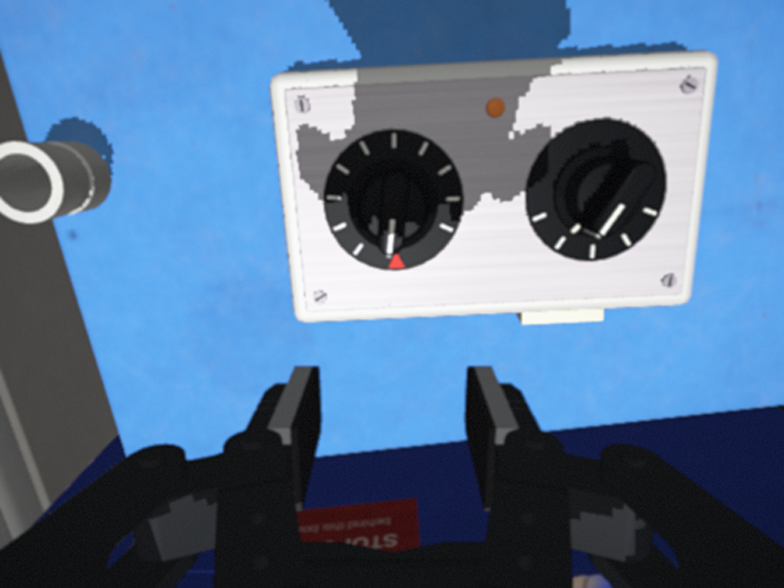

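The knob is seated at (392,200) and let go. The pointer end at (391,240) sits slightly clockwise of the OFF tip (397,256), so it sprang back a few degrees on release. I'll get the panel's exact direction from its corner screws before deciding on a correction.

Run:
```python
from h import *
cal=manip.get_calibration('wrist')
A,B,C,D,r=[atz(cal,np.array(q)/1.4,.042)[:2] for q in((302,104),(320,297),(688,84),(668,281),(397,254))]
y=lambda v:round(float(np.degrees(np.arctan2(v[1],v[0]))),1)
print('x dirs',y(B-A),y(D-C),'y dirs-90',y(C-A)-90,y(D-B)-90,'off',y(r-[.6378,.1375]))
```

```text
x dirs -4.4 -4.3 y dirs-90 -4.400000000000006 -4.5 off -2.9
```

The panel's x axis is at -4.4° and the pointer at -12.9°: within tolerance, but near the limit. I'll regrip and turn on with a small overshoot for the spring-back.

```bash
python3 -m pendant '[[0.4,-0.01,0,0,0,0.6,0],[0.79,-0.02,0.3,0,0,0.6,0],[0.79,-0.02,0.9,0,0,0.6,0],[0.79,-0.02,1.5,0,0,0.6,0],[0.79,-0.02,2,0,0,0.6,0],[0.79,-0.02,2.2,0,0,0.6,0],[0.79,-0.02,2.3,0,0,0.6,0],[0.79,-0.02,2.36,0,0,0.6,0],[0.79,-0.02,2.36,0,0,0.6,0],[0.79,-0.02,2.36,0,0,0.6,0]]' 40
python3 -m pendant '[[0,0,0,0,0,0,-1],[0,0,0,0,0,0,-1],[0,0,0,0,0,0,-1],[0,0,0,0,0,0,-1],[0,0,0,0,0,0,-1],[0,0,0,0,0,0,-1],[0,0,0,0,0,0,-1],[0,0,0,0,0,0,-1],[0,0,0,0,0,0,-1],[0,0,0,0,0,0,-1]]' 50
```

```text
clock: 28.0
position: [0.6385, 0.1376, 0.0854]
ee_rot: [0.105, 0.995, 0.0, 0.0]
ft_force: [0.1, 0.5, 0.1]
grip_width: 0.501
grasp_force: 0.0
clock: 29.25
position: [0.6384, 0.1378, 0.0851]
ee_rot: [0.105, 0.995, 0.0, 0.0]
ft_force: [1.4, 4.3, 5.8]
grip_width: 0.133
grasp_force: 52.3
```

```bash
python3 -m pendant '[[0,0,0,0,0,-0.5,-1],[0,0,0,0,0,-1,-1],[0,0,0,0,0,-1.5,-1],[0,0,0,0,0,-1.5,-1],[0,0,0,0,0,-1.5,-1],[0,0,0,0,0,-1.5,-1],[0,0,0,0,0,-1.5,-1],[0,0,0,0,0,-1.5,0],[0,0,0,0,0,-1.5,0],[0,0,0,0,0,-1.5,0]]' 50
python3 -m pendant '[[0,0,0,0,0,0,0],[0,0,0,0,0,0,0],[0,0,-0.3,0,0,0,0],[0,0,-0.9,0,0,0,0],[0,0,-1.6,0,0,0,0],[0,0,-2.2,0,0,0,0],[-0.4,0,-2.4,0,0,0,0],[-0.8,0,-2.4,0,0,0,0],[-0.8,0,-2.4,0,0,0,0],[-0.8,0,-2.4,0,0,0,0]]' 20
python3 -m pendant '[[0,0,0,0,0,0,0],[0,0,0,0,0,0,0],[0,0,0,0,0,0,0],[0,0,0,0,0,0,0],[0,0,0,0,0,0,0],[0,0,0,0,0,0,0],[0,0,0,0,0,0,0],[0,0,0,0,0,0,0],[0,0,0,0,0,0,0],[0,0,0,0,0,0,0]]' 20
python3 - <<'E'
from bar import *
im,d,cal,T,px,P=bar(.079,.090,(.638,.138)); rep(T)
k=(P[:,2]>.038)&(P[:,2]<.046)&(np.hypot(*(P[:,:2]-[.638,.138]).T)<.09)&(np.hypot(*(P[:,:2]-[.638,.138]).T)>.04); print('face z',np.median(P[k][:,2]))
save('w7.png',im,s=1.4)
E
```

```text
clock: 30.5
position: [0.6379, 0.1368, 0.0843]
ee_rot: [0.0, 1.0, -0.0, -0.0]
ft_force: [0.1, 0.8, 0.5]
grip_width: 0.5
grasp_force: 0.0
clock: 31.75
position: [0.6775, 0.1379, 0.2052]
ee_rot: [-0.0, 1.0, 0.0, -0.0]
ft_force: [0.6, 0.5, 0.2]
grip_width: 0.499
grasp_force: 0.0
clock: 33.0
position: [0.6782, 0.1374, 0.2048]
ee_rot: [0.0, 1.0, -0.0, 0.0]
ft_force: [-0.5, -0.1, 0.4]
grip_width: 0.5
grasp_force: 0.0
bar n 1100 c [0.6381 0.1372] size [0.0129 0.0406] yaw 176.3 ztop [0.086  0.0875]
face z 0.04292433925694644
```

View pics/w7.png

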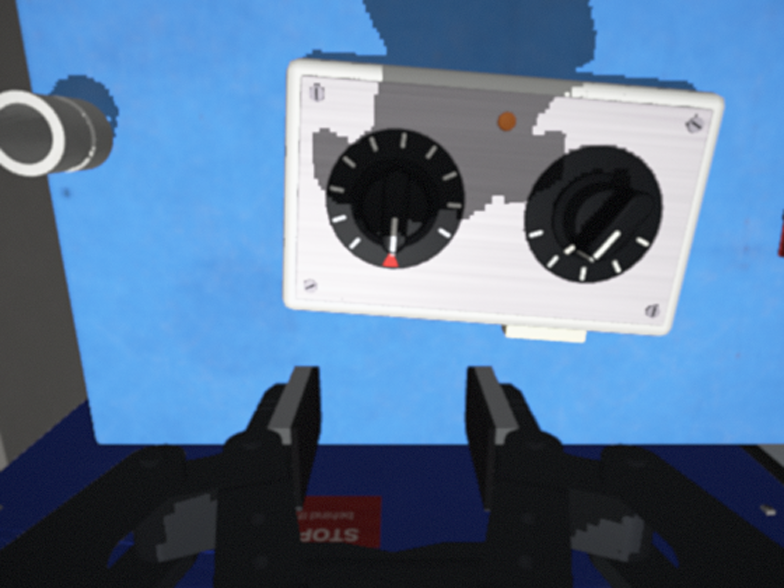

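The pointer line (394,235) now faces the red OFF mark (391,260). The bar is at -3.7° against the panel's -4.4°, and the bar top is 43 mm above the face, so the knob is fully home.

```bash
python3 -c "
from workcell import manip
print(manip.hand_in())"
```

```text
the job is handed in; nothing more can be done
None
```

The knob is snapped fully home on the timer shaft and its pointer faces OFF to within about 1°; the gripper is clear, nothing else was touched, and the job was handed in at about 33 s (no verdict came back).

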